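# Clear the turning stand and hold its keyed arbor home

### The arm

A 6-joint arm with a two-finger parallel gripper is mounted at the origin on the work surface. World frame = base frame: x ahead of the robot, y to its left, z up, the work surface at z = 0. Lengths are in m, angles in rad, forces in N, time in s.
With the tool pointing down it reaches from about 0.4 to 0.825 m from the base axis. Payload 7 kg.
Tool frame: the origin (TCP) lies on the centre line of the jaws, within the pads' length; the fingertips stand 19 mm ahead of it and the grasp point (between the pads) is the TCP; z points along the fingers, y is the line along which they close (so a half turn about z gives the same grasp; the last joint's range is limited). The gripper opens to 88 mm and grips with 3 to 60 N. Pads are 19 mm wide; open, the fingers measure 130 mm over their backs; the gripper's body (78 mm by 193 mm) begins 47 mm behind the grasp point.
Start: joints at [-1.049, 0.359, 0.012, 0, -1.224, -0.288], TCP at [0.156, -0.657, 0.246] pointing down, gripper open.
Joint ranges: [-3.07, 3.07], [-1.43, 2.12], [-1.02, 1.25], [-3.03, 1.67], [-3.05, -0], [-3.03, 3.03]. Speed limits (rad/s): [2.39, 2.39, 3.01, 3.14, 3.14, 3.14].

### API

Orientations are given as [roll, pitch, yaw] about the fixed x, y, z axes, in that order (R = Rz(yaw) Ry(pitch) Rx(roll)).
In Python, from station import arm, imaging, models gives the robot as it stands.
- The arm moves only by the tool play_rows, never from a script. Its arguments are lists of equal length, an entry for each row: "travel": the shift along the tool's x, y, z in units of 25 mm (1.0 is 25 mm), a list of three; "twist": the turn about the tool's z in units of 0.15 rad (1.0 is 0.15 rad). A call has 1 to 8 rows; each row shifts and turns the commanded pose from where the row before left it, along the tool's axes as they then stand; what a row does not reach is not made up. A row lasts 1/8 s, in which the tool goes at most 62.5 mm and 10.7 degrees, less where a joint would pass 70% of its speed; a pose out of reach is approached as far as the arm can. A call with a number of a shift or a turn outside -1 to 1 is refused whole. A call with a gripper value outside its range is refused whole. "fingers" is the opening, from 0 (shut) to 1 (fully open), set as the call begins (left out, the last holds). The fingers move at their own pace and stop on an object; "newtons" is the grip in N (left out, the last holds). Time passes only in rows, so rows that do not move let the fingers close. It gives the time, the measured TCP pose, the force, the opening and the grip force at its end, in the units of the state.
- arm.get_state(): the state, without advancing time (a new reading comes with each control period).
- imaging.grab_frame(name): name is "side" or "top"; returns a dict with "pixels" (480x640x3 uint8, red, green, blue), "fx", "fy", "cx", "cy" (pixels), "R" (3x3) and "t" (3): a world point X has camera coordinates R X + t. Camera axes: x right, y down, z forward; pixel columns grow to the right and rows downward; lengths in m; the calibration is good to about 2 mm. A picture is of the moment at which its call begins. There is no depth.
- arm.job_done(): hands the job in; it is judged then, once.
Trained networks look in the newest picture that a camera, given by its name, has taken for a name from the list of things; names that differ only in an ending like _2 or _b are one class to them, and where a whole thing is asked for, a point or a joint stands for the part that bears it (a point fixed in the world has none). Each returns a list of dicts, best first, with "confidence" (0 to 1); they miss things now and then, are a little off and sometimes report something else, mostly with a low value. They report only what shows in the picture. A call takes as long as a camera call. They do not tell look-alikes from the thing itself.
- models.boxes_of(name, camera): "extent" ([centre column, centre row, width, height] in pixels, round what is visible of it).
- models.silhouettes(name, camera): "pixels" (480x640 bool, what is visible of it) and "extent" ([centre column, centre row, width, height] in pixels, round what is visible of it).
The state is a dict: "t": time; "q": joint angles; "qd": joint speeds; "joint_efforts": joint torques, N m; "eef_pos": TCP position; "ee_rot": TCP orientation; "force": force on the tool from outside, world axes, zero at the start; "moment": the same for the moment, N m; "width": finger opening in m; "gripper_force": force on a finger pad.
Only numpy, scipy, OpenCV 4.12 (cv2) and the standard library are available. Lean on these libraries where they do the work, as an engineer would, in place of code of your own. Each camera call takes 0.05 s, during which the arm holds its last target. There are 200 camera calls.

### The job

A spatula has been left lying across the hub of the turning stand: lay it flat, lengthways, in the empty compartment of the tool tray, without dropping it, and let go of it. Then lift the steel arbor out of its wooden block by the square head and push its shaft down into the hub, turning it until the key slips into the keyway, and press on against the spring until the flange sits fully down on the hub. Finish still gripping the arbor and pressing it home, because the spring would lift it again; leave the brush, the jar and the cork bob undisturbed.

Things in the scene. Friction and masses are not known exactly. Their poses are not given: they have to be found in the camera images.
- spatula: loose flat spatula, about 90 g, across the hub's top at the start (within 9 mm of centred). Origin: on its flat underside, centre line, within 5 mm of the balance point; x along its length towards the blade. Wooden handle x -85 to 20 mm, 18 wide, 16 high; steel blade x 20 to 100, 30 wide, 3 thick; both undersides at z 0.
- tray: fixed low wooden tray, 230 (x) x 186 (y) x 20 mm high, walls and floor 6 thick; a divider along x makes two long compartments, each 218 x 84 and 14 deep: the -y one is empty, the +y one holds the brush. Origin: centre of the underside. Stands to the robot's left or right.
- compartment (a point): centre of the floor of the empty compartment (6 mm above the table); x along its length, y across, as the tray
- arbor: loose steel arbor, 97 mm high, upright in the block, about 0.3 kg. Origin: centre of its lower tip, z up. 8 mm cone (diameter 18 to 24), shaft of diameter 24 up to z 44; key 8 wide on its +x side, out to x 17, z 14 to 44; flange of diameter 56, z 44 to 52, with a tab 8 wide reaching x 36 right above the key; square head 28 x 28, sides along x and y, z 52 to 97.
- block: fixed wooden block 90 x 90 x 50 mm with a round hole of 38 mm in its top, in which the arbor stands with its flange resting on the top (arbor origin 6 mm above the table). Origin: centre of the underside. It may stand to the robot's left or right, on the other side from the tray.
- hub: fixed steel hub, about 80 mm across and 70 high, on a foot of diameter about 140, 12 high. Origin: centre of the underside, z up. Vertical bore of diameter 26.5, open at the top; the keyway, 11 wide, runs down its +x side out to x = 19, full height. Home, the arbor's x lies along the hub's x, its flange on the hub's top, its origin 26 mm above the hub's.
- hub_mouth (a point): centre of the bore's mouth, on the hub's flat top, 70 mm above the hub origin; axes as the hub
- pad (a joint): sprung brass pad in the bore, 24 mm in diameter: 0 m at rest (top 34 mm below the mouth), grows as it is pressed down, 0.010 m with the arbor home; it pushes up with about 6 N at 0 and 13 N at 0.010 m, more than the arbor's weight
- brush: bystander: flat brush 170 mm long in the +y compartment of the tray; origin on its underside, x towards the bristles
- jar: bystander: amber glass jar with steel lid, diameter 60, height 65 mm; origin centre of the underside
- bob: bystander: cork bob, diameter 58, height 56 mm; origin centre of the underside
Things that resemble listed ones, but are neither listed nor needed, are in the scene too. Leave any green or pink look-alike of the spatula alone.

How it is judged:
On the way:
1. the spatula lies flat and lengthways in the empty compartment, released (z of spatula in the frame of compartment below 0.004 m and horizontal distance between spatula and compartment below 0.05 m and angle between the x axis of spatula and the x axis of compartment, either way round below 0.3 rad and angle between spatula's own z axis and vertical below 0.06 rad and linear speed of spatula below 0.03 m/s and contact force between spatula and the fingers below 0.1 N), for 0.2 s.
At the end, for the whole second after the job is handed in: Spatula at rest flat in the empty compartment (on its floor within 4 mm, lengthways within 0.3 rad, within 50 mm of its centre). Arbor upright in the hub, key in keyway (0.2 rad, 4 mm), flange within 2.5 mm of the hub top, pad pressed over 6.5 mm, fingers on the arbor (over 3 N) (z of spatula in the frame of compartment below 0.004 m and horizontal distance between spatula and compartment below 0.05 m and angle between the x axis of spatula and the x axis of compartment, either way round below 0.3 rad and angle between each of spatula, arbor's own z axis and vertical below 0.06 rad and linear speed of spatula below 0.03 m/s and z of arbor in the frame of hub below 0.0285 m and horizontal distance between arbor and hub_mouth below 0.004 m and angle between the x axis of arbor and the x axis of hub, either way round below 0.2 rad and value of joint pad above 0.0065 m and linear speed of arbor below 0.02 m/s and contact force between arbor and the fingers above 3 N); the arm keeps its last pose, push and grip.
It fails at once if the spatula is dropped or thrown (faster than 0.9 m/s while not touched by the fingers) (linear speed of spatula above 0.9 m/s and contact force between spatula and the fingers below 0.01 N).
It fails at once if the brush, the jar or the bob is disturbed (moved by more than 30 mm) (distance of any of brush, jar, bob from where it was at the start of the episode above 0.03 m).
It also fails if it takes over 54 s, if anything falls off the work surface, if the arm or the gripper's body presses on something with over 40 N, if the wrist force passes 120 N, or if a joint passes its speed limit or range.

## Working session

There is one attempt and no reset: what is moved stays moved. The work goes in short steps, Python scripts to look and compute and a tool call to move; the robot and the scene stay as the last step left them, time stands still between calls to the robot, and variables do not carry over. Pictures are saved under pics/ and viewed, at most 10 in all, crops included, and the job is handed in when it is done.

Besides the shell and the picture viewer there is one more tool, called as name([rows], argument=value, ...), one row to a line, values as JSON. play_rows: Moves the arm, as the interface text tells. Shifts and turns lie within -1 to 1; 1 stands for 25 mm of shift or 0.15 rad of turn. Its arguments: {"type":"object","properties":{"travel":{"type":"array","items":{"type":"array","items":{"type":"number"}}},"twist":{"type":"array","items":{"type":"number"}},"fingers":{"type":"number"},"newtons":{"type":"number"}},"required":["travel","twist"]}

```bash
ls; mkdir -p pics
cat > h.py <<'E'
import numpy as np, cv2
from station import arm, imaging, models
def P(f): return np.array(f["R"]),np.array(f["t"])
def ray(f,u,v):
    R,t=P(f); d=R.T@np.array([(u-f["cx"])/f["fx"],(v-f["cy"])/f["fy"],1]); return -R.T@t,d
def atz(f,u,v,z):
    c,d=ray(f,u,v); return c+d*(z-c[2])/d[2]
def proj(f,X):
    R,t=P(f); p=np.atleast_2d(X)@R.T+t; return np.c_[p[:,0]/p[:,2]*f["fx"]+f["cx"],p[:,1]/p[:,2]*f["fy"]+f["cy"]]
def tri(f1,p1,f2,p2):
    c1,d1=ray(f1,*p1);c2,d2=ray(f2,*p2)
    s=np.linalg.lstsq(np.c_[d1,-d2],c2-c1,rcond=None)[0]
    a=c1+d1*s[0];b=c2+d2*s[1]; return (a+b)/2,np.linalg.norm(a-b)
def save(f,n): cv2.imwrite(n,cv2.cvtColor(f["pixels"],cv2.COLOR_RGB2BGR))
E
python3 - <<'E'
from h import *
import pickle
F={}
for c in("side","top"):
    f=imaging.grab_frame(c);F[c]=f;save(f,f"pics/{c}0.png")
    R,t=P(f);print(c,-R.T@t,f["fx"],R[2])
    for n in["spatula","tray","arbor","block","hub","brush","jar","bob"]:
        print(n,[(np.round(d["extent"]).tolist(),round(d["confidence"],2)) for d in models.boxes_of(n,c)])
pickle.dump(F,open("f0.pkl","wb"))
print(arm.get_state())
E
```

```text
pics
side [-0.10586347  0.54083434  0.8936346 ] 508.0030572586552 [ 0.50914323 -0.46112038 -0.72673322]
spatula [([517.0, 253.0, 41.0, 34.0], 0.87), ([298.0, 436.0, 18.0, 81.0], 0.78), ([298.0, 229.0, 15.0, 59.0], 0.6)]
tray [([394.0, 196.0, 86.0, 79.0], 0.69)]
arbor [([200.0, 297.0, 26.0, 34.0], 0.66)]
block [([201.0, 310.0, 58.0, 62.0], 0.81)]
hub [([300.0, 245.0, 60.0, 55.0], 0.92)]
brush [([393.0, 192.0, 35.0, 40.0], 0.55)]
jar [([210.0, 233.0, 28.0, 35.0], 0.57)]
bob [([304.0, 172.0, 22.0, 27.0], 0.82)]
top [0.27112636 0.02567935 1.21656206] 547.7149191461547 [ 0.1411603  -0.00186122 -0.989985  ]
spatula [([181.0, 367.0, 66.0, 72.0], 0.88), ([325.0, 204.0, 63.0, 66.0], 0.66)]
tray [([473.0, 236.0, 104.0, 123.0], 0.97)]
arbor [([198.0, 206.0, 26.0, 28.0], 0.59), ([267.0, 135.0, 30.0, 37.0], 0.29)]
block [([199.0, 207.0, 56.0, 52.0], 0.75)]
hub [([322.0, 211.0, 59.0, 58.0], 0.88)]
brush [([461.0, 226.0, 26.0, 72.0], 0.7)]
jar [([266.0, 134.0, 28.0, 34.0], 0.74)]
bob [([407.0, 128.0, 23.0, 28.0], 0.59)]
{'t': 0.9, 'q': array([-1.04889360e+00,  3.58568953e-01,  1.19014301e-02, -2.10260688e-05,
       -1.22407579e+00, -2.88151208e-01]), 'qd': array([-1.02791481e-03,  1.63209760e-03,  7.91824557e-05,  5.82771372e-04,
       -1.28089748e-03,  7.51626707e-04]), 'joint_efforts': array([ 9.33906413e-04, -5.82361257e+01,  2.93301272e+01,  7.00195223e+00,
        1.26244611e-02, -5.93086966e-06]), 'eef_pos': array([ 0.15636925, -0.65661997,  0.24557817]), 'ee_rot': array([-3.14154745e+00,  3.40244959e-05, -2.90784828e+00]), 'force': array([-0.15144832,  1.08418075,  0.50216432]), 'moment': array([-0.05239101,  0.01401998, -0.00269152]), 'gripper_force': 0.0, 'width': 0.08736181666658852}
```

View images.

View pics/side0.png

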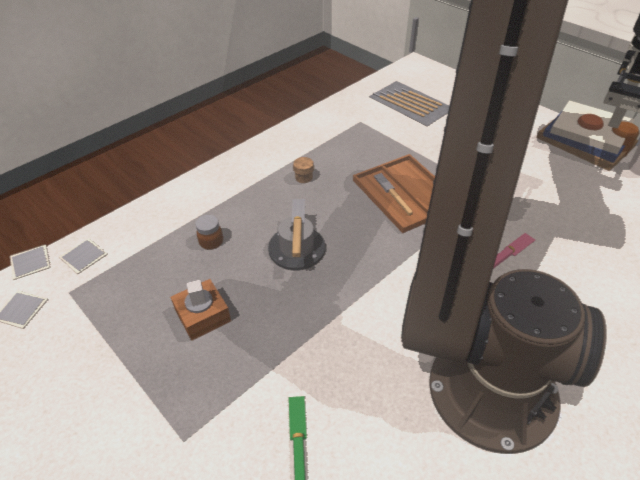

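View pics/top0.png

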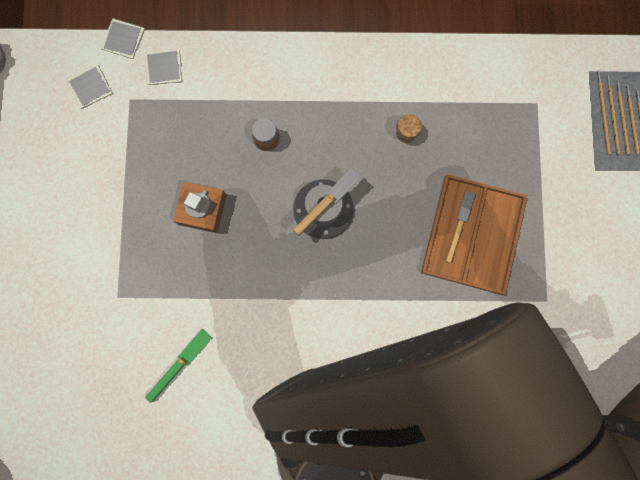

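Run:
```python
import pickle,cv2,numpy as np
F=pickle.load(open("f0.pkl","rb"))
def c(n,x,y,w,h,s): return cv2.resize(F[n]["pixels"][y:y+h,x:x+w],(w*s,h*s),interpolation=cv2.INTER_CUBIC)
a=c("side",155,195,200,150,4)
b=c("top",155,165,200,100,4)
d=c("top",410,165,130,140,4)
cv2.imwrite("pics/c1.png",a[:,:,::-1]);
cv2.imwrite("pics/c2.png",b[:,:,::-1])
cv2.imwrite("pics/c3.png",d[:,:,::-1])
```

```text
(no output)
```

View pics/c1.png

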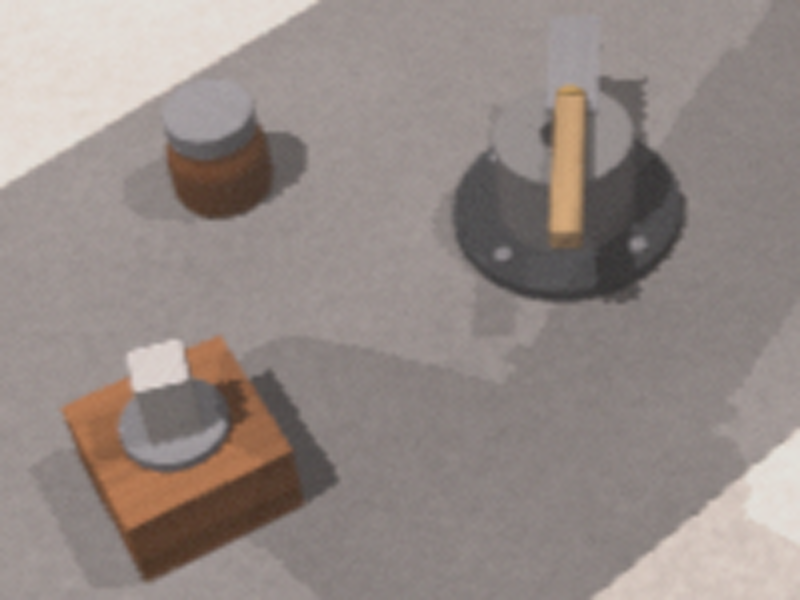

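View pics/c2.png

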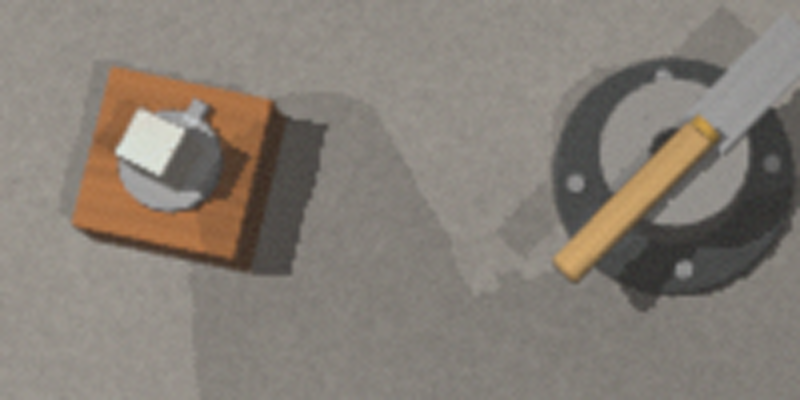

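The spatula on the hub (top 325,204; side ~298,225) has the wooden handle and steel blade. Its look-alikes are the green one (top 181,367; side 298,436) and the pink one (side 517,253), so I choose the one on the hub; the close crops confirm it. The arbor tab is at top ≈(205,192). The empty compartment is the right half of the tray (top ≈495,240).

```bash
cat > m1.py <<'E'
from h import *
import pickle
F=pickle.load(open("f0.pkl","rb"));s,t=F["side"],F["top"]
def ends(f,x0,y0,x1,y1):
    h=cv2.cvtColor(f["pixels"],cv2.COLOR_RGB2HSV)[y0:y1,x0:x1]
    m=cv2.inRange(h,(10,100,90),(30,255,255))
    n,l,st,c=cv2.connectedComponentsWithStats(m);i=1+np.argmax(st[1:,4]);ys,xs=np.where(l==i)
    p=np.c_[xs,ys].astype(np.float32)+[x0,y0]
    r=cv2.minAreaRect(p.astype(np.float32));b=cv2.boxPoints(r)
    e=[np.linalg.norm(b[k]-b[(k+1)%4]) for k in range(4)];k=int(np.argmin(e[:2]))
    A=(b[k]+b[k+1])/2;B=(b[(k+2)%4]+b[(k+3)%4])/2
    if A[1]<B[1]:A,B=B,A
    return A,B,st[i,4],min(e)
a=ends(s,275,205,320,270);b=ends(t,285,180,350,245);print("handle side",a,"top",b)
for i in(0,1):print("handle end(lower first)",tri(s,a[i],t,b[i]))
print("on z=86 top",atz(t,*b[0],.086),atz(t,*b[1],.086), "side",atz(s,*a[0],.086),atz(s,*a[1],.086))
def mid(lo):return lo
# tray outline
m=models.silhouettes("tray","top")
import sys
k=m[0]["pixels"].astype(np.uint8)
k=cv2.morphologyEx(k,cv2.MORPH_CLOSE,np.ones((25,25)))
c=max(cv2.findContours(k,0,2)[0],key=cv2.contourArea);r=cv2.minAreaRect(c);print("tray rect",r)
W=[atz(t,*q,.02)[:2] for q in cv2.boxPoints(r)];W=np.array(W);print(W.round(4),W.mean(0),[np.linalg.norm(W[i]-W[i-1]).round(4) for i in range(4)])
E
python3 m1.py
```

```text
handle side (array([295.774  , 252.10275], dtype=float32), array([297.07672, 216.92877], dtype=float32), np.int32(225), np.float32(6.3659954)) top (array([295.25003, 232.25003], dtype=float32), array([331.75003, 195.75003], dtype=float32), np.int32(431), np.float32(7.7781744))
handle end(lower first) (array([0.45494033, 0.08095098, 0.08940671]), np.float64(0.0003836642692727293))
handle end(lower first) (array([0.53401313, 0.00542585, 0.08763416]), np.float64(0.0007849695957969343))
on z=86 top [0.45534701 0.0809925  0.086     ] [0.53408623 0.00514312 0.086     ] side [0.45748075 0.07911024 0.086     ] [0.53565376 0.00455286 0.086     ]
tray rect ((474.2259216308594, 234.36920166015625), (86.81597137451172, 104.35199737548828), 13.535857200622559)
[[ 0.3738 -0.19  ]
 [ 0.6029 -0.2488]
 [ 0.5579 -0.4367]
 [ 0.331  -0.3733]] [ 0.46640798 -0.31218271] [np.float64(0.1882), np.float64(0.2366), np.float64(0.1933), np.float64(0.2356)]
```

View pics/c3.png

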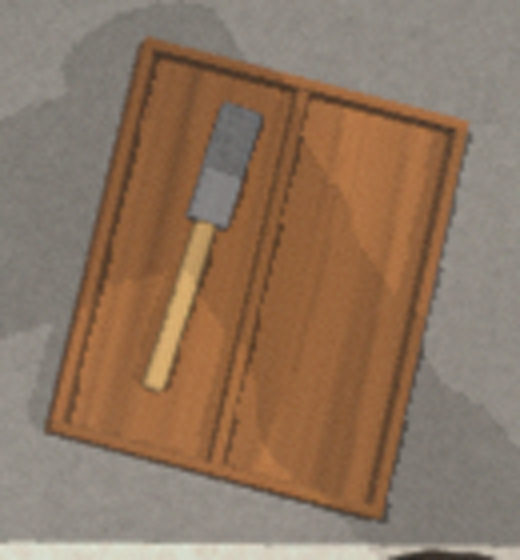

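```bash
cat >> h.py <<'E'
def plan(tx,ty,tz,tyaw,start=None,per=1.0):
    """tool-down. prints twist rows, then constant travel rows"""
    s=arm.get_state();p=s["eef_pos"];yaw=s["ee_rot"][2]
    if start is not None:p,yaw=np.array(start[:3]),start[3]
    d=np.array([tx,ty,tz])-p;tw=-((tyaw-yaw))
    a=tyaw;v=np.array([d[0]*np.cos(a)+d[1]*np.sin(a),d[0]*np.sin(a)-d[1]*np.cos(a),-d[2]])/.025
    n=max(1,int(np.ceil(np.abs(v).max()/per)));m=int(np.ceil(abs(tw)/.15))
    print("t",s["t"],"pos",p.round(4),"yaw",round(yaw,3),"w",s["width"].__round__(4))
    if m:print("twist rows",m,"x",round(tw/.15/m,3))
    print("travel tot",v.round(2),"rows",n,"x",(v/n).round(3).tolist())
E
python3 - <<'E'
from h import *
import pickle
F=pickle.load(open("f0.pkl","rb"));t=F["top"]
W=np.array([atz(t,*q,.02)[:2] for q in [(447,175),(526.75,196.25),(505.75,295),(422,273)]])
print(W.round(4),W.mean(0),[np.linalg.norm(W[i]-W[i-1]).round(4) for i in range(4)])
ex=(W[0]+W[1]-W[2]-W[3]);ey=W[0]+W[3]-W[1]-W[2]
print("yaws",np.arctan2(ex[1],ex[0]),np.arctan2(ey[1],ey[0])-np.pi/2)
y=np.arctan2(ex[1],ex[0]);print("comp",W.mean(0)-45*1e-3*np.array([-np.sin(y),np.cos(y)]))
plan(.5191,.020,.15,-.763-np.pi)
E
```

```text
[[ 0.5995 -0.2549]
 [ 0.5522 -0.4322]
 [ 0.3316 -0.3766]
 [ 0.3781 -0.1948]] [ 0.4653527  -0.31465545] [np.float64(0.2294), np.float64(0.1835), np.float64(0.2275), np.float64(0.1877)]
yaws -0.2559083139616367 -0.25539558816924357
comp [ 0.45396211 -0.35818997]
t 0.95 pos [ 0.1564 -0.6566  0.2456] yaw -2.908 w 0.0875
twist rows 7 x 0.949
travel tot [ 8.22 29.59  3.82] rows 30 x [0.274, 0.986, 0.127]
```

play_rows([
  [0, 0, 0],
  [0, 0, 0],
  [0, 0, 0],
  [0, 0, 0],
  [0, 0, 0],
  [0, 0, 0],
  [0, 0, 0],
  [0.27, 0.99, 0],
], twist=[0.95, 0.95, 0.95, 0.95, 0.95, 0.95, 0.95, 0], fingers=0.5, newtons=25)

```text
t: 1.95
eef_pos: [0.1681, -0.6346, 0.2449]
ee_rot: [-3.142, -0.001, 2.374]
force: [0.6, -0.5, -0.3]
width: 0.044
gripper_force: 0.0
```

play_rows([
  [0.27, 0.99, 0],
  [0.27, 0.99, 0],
  [0.27, 0.99, 0],
  [0.27, 0.99, 0],
  [0.27, 0.99, 0],
  [0.27, 0.99, 0],
  [0.27, 0.99, 0],
  [0.27, 0.99, 0],
], twist=[0, 0, 0, 0, 0, 0, 0, 0])

```text
t: 2.95
eef_pos: [0.2669, -0.453, 0.2457]
ee_rot: [3.142, 0.0, 2.378]
force: [0.4, -0.3, 0.2]
width: 0.0436
gripper_force: 0.0
```

play_rows([
  [0.27, 0.99, 0],
  [0.27, 0.99, 0],
  [0.27, 0.99, 0],
  [0.27, 0.99, 0],
  [0.27, 0.99, 0],
  [0.27, 0.99, 0],
  [0.27, 0.99, 0],
  [0.27, 0.99, 0],
], twist=[0, 0, 0, 0, 0, 0, 0, 0])

```text
t: 3.95
eef_pos: [0.3648, -0.2726, 0.2458]
ee_rot: [3.141, 0.001, 2.378]
force: [0.4, 0.3, -0.0]
width: 0.0436
gripper_force: 0.0
```

play_rows([
  [0.27, 0.99, 0.6],
  [0.27, 0.99, 0.6],
  [0.27, 0.99, 0.6],
  [0.27, 0.99, 0.6],
  [0.27, 0.99, 0.6],
  [0, 0, 0],
  [0, 0, 0],
], twist=[0, 0, 0, 0, 0, 0, 0])

```text
t: 4.82
eef_pos: [0.4257, -0.1608, 0.1709]
ee_rot: [-3.142, 0.0, 2.378]
force: [0.5, 0.7, -0.1]
width: 0.0439
gripper_force: 0.0
```

Run:
```python
from h import *
plan(.5191,.020,.093,-.763-np.pi+2*np.pi)
```

```text
t 4.825 pos [ 0.4257 -0.1608  0.1709] yaw 2.378 w 0.0439
twist rows 1 x -0.001
travel tot [2.3  7.81 3.12] rows 8 x [0.287, 0.976, 0.389]
```

play_rows([
  [0.29, 0.98, 0.1],
  [0.29, 0.98, 0.1],
  [0.29, 0.98, 0.1],
  [0.29, 0.98, 0.1],
  [0.29, 0.98, 0.1],
  [0.29, 0.98, 0.1],
  [0.29, 0.97, 0.1],
  [0.27, 0.95, 0.1],
], twist=[0, 0, 0, 0, 0, 0, 0, 0])

```text
t: 5.82
eef_pos: [0.5197, 0.0207, 0.1508]
ee_rot: [3.141, 0.0, 2.377]
force: [0.1, 0.2, -0.8]
width: 0.044
gripper_force: 0.0
```

Run:
```python
from h import *
plan(.5191,.020,.093,-.763-np.pi+2*np.pi)
f=imaging.grab_frame("side");g=imaging.grab_frame("top")
s=arm.get_state();p=s["eef_pos"]
print(proj(f,p+[0,0,-.019]),proj(g,p+[0,0,-.019]))
a=cv2.resize(f["pixels"][165:285,220:380],(800,600))
cv2.imwrite("pics/a1.png",a[:,:,::-1])
```

```text
t 5.825 pos [0.5197 0.0207 0.1508] yaw 2.377 w 0.044
twist rows 1 x -0.009
travel tot [-0.   -0.04  2.31] rows 3 x [-0.0, -0.013, 0.771]
[[295.06958721 209.30752101]] [[323.94781323 197.173241  ]]
```

View pics/a1.png

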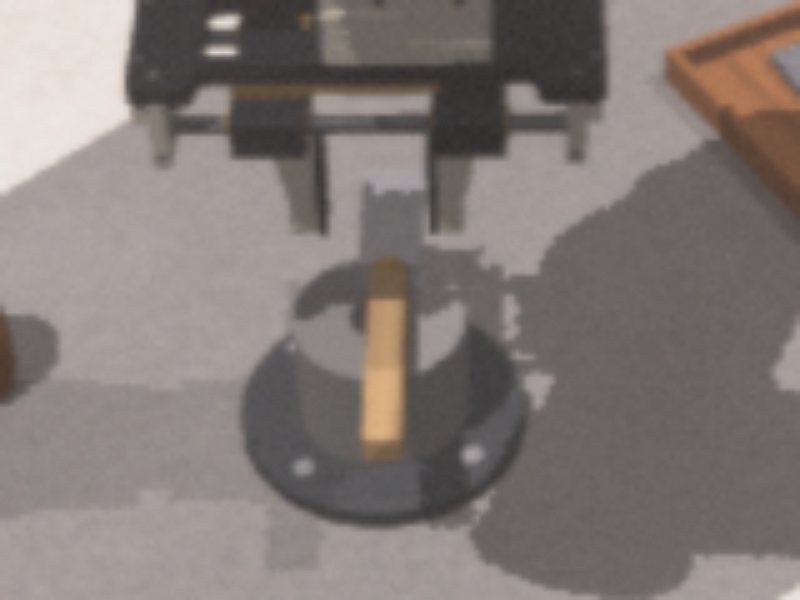

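The fingers (crop ~310,230 and 450,230) straddle the handle line (crop ~385,290), so the alignment is good. Next I descend and grip.

play_rows([
  [0, -0.02, 0.75],
  [0, -0.02, 0.75],
  [0, 0, 0.5],
  [0, 0, 0.3],
  [0, 0, 0],
  [0, 0, 0],
], twist=[0, 0, 0, 0, 0, 0])

```text
t: 6.68
eef_pos: [0.5187, 0.0193, 0.0936]
ee_rot: [3.141, 0.0, 2.378]
force: [-0.5, 0.2, -0.5]
width: 0.044
gripper_force: 0.0
```

play_rows([
  [0, 0, 0],
  [0, 0, 0],
  [0, 0, 0],
  [0, 0, 0],
], twist=[0, 0, 0, 0], fingers=0, newtons=25)

```text
t: 7.18
eef_pos: [0.5184, 0.0193, 0.0932]
ee_rot: [3.141, 0.0, 2.378]
force: [-1.0, -0.2, 2.3]
width: 0.0177
gripper_force: 25.0
```

play_rows([
  [0, 0, -0.5],
  [0, 0, -1],
  [0, 0, -1],
  [0, 0, -0.7],
  [0, 0, 0],
  [0, 0, 0],
], twist=[0, 0, 0, 0, 0, 0])

```text
t: 7.92
eef_pos: [0.5179, 0.0192, 0.1728]
ee_rot: [-3.141, -0.0, 2.378]
force: [-0.6, 0.2, -0.9]
width: 0.0175
gripper_force: 25.0
```

play_rows([
  [0, 0, 0],
  [0, 0, 0],
  [0, 0, 0],
  [0, 0, 0],
  [0, 0, 0],
], twist=[-0.85, -0.85, -0.85, -0.85, 0])

```text
t: 8.55
eef_pos: [0.5178, 0.0191, 0.1722]
ee_rot: [-3.141, -0.001, 2.887]
force: [0.2, 0.3, -1.3]
width: 0.0178
gripper_force: 25.0
```

Run:
```python
from h import *
plan(.454,-.358,.12,-.2557+np.pi)
```

```text
t 8.55 pos [0.5178 0.0191 0.1722] yaw 2.887 w 0.0178
twist rows 1 x 0.007
travel tot [ -1.35 -15.24   2.09] rows 16 x [-0.084, -0.952, 0.13]
```

play_rows([
  [-0.08, -0.6, 0],
  [-0.08, -0.95, 0],
  [-0.08, -0.95, 0],
  [-0.08, -0.95, 0],
  [-0.08, -0.95, 0],
  [-0.08, -0.95, 0],
  [-0.09, -0.95, 0],
  [-0.09, -0.95, 0],
], twist=[0, 0, 0, 0, 0, 0, 0, 0])

```text
t: 9.55
eef_pos: [0.488, -0.1617, 0.1728]
ee_rot: [-3.141, -0.0, 2.885]
force: [0.1, 0.4, -0.5]
width: 0.0176
gripper_force: 25.0
```

play_rows([
  [-0.08, -0.95, 0.2],
  [-0.08, -0.95, 0.4],
  [-0.08, -0.95, 0.4],
  [-0.08, -0.95, 0.4],
  [-0.09, -0.95, 0.4],
  [-0.09, -0.95, 0.3],
  [-0.09, -0.95, 0],
  [-0.09, -0.95, 0],
], twist=[0, 0, 0, 0, 0, 0, 0, 0])

```text
t: 10.55
eef_pos: [0.4566, -0.3497, 0.1201]
ee_rot: [3.142, -0.001, 2.885]
force: [0.5, 0.0, -0.7]
width: 0.0174
gripper_force: 25.0
```

Run:
```python
from h import *
import pickle
F={c:imaging.grab_frame(c) for c in("side","top")};pickle.dump(F,open("f1.pkl","wb"))
plan(.454,-.358,.031,-.2557+np.pi)
f,g=F["side"],F["top"]
a=cv2.resize(f["pixels"][150:270,340:500],(640,480));b=g["pixels"][150:310,400:540]
a2=cv2.resize(g["pixels"][170:250,280:365],(510,480),interpolation=cv2.INTER_CUBIC)
cv2.imwrite("pics/b1.png",np.hstack([cv2.resize(a,(400,300)),cv2.resize(a2,(319,300))])[:,:,::-1])
for c in F:
    for n in("hub","arbor","block","tray"):print(c,n,[(np.round(d["extent"],1).tolist(),round(d["confidence"],2)) for d in models.boxes_of(n,c)][:2])
```

```text
t 10.65 pos [ 0.4564 -0.3506  0.12  ] yaw 2.884 w 0.0181
twist rows 1 x -0.015
travel tot [ 0.02 -0.31  3.56] rows 4 x [0.005, -0.078, 0.89]
side hub [([296.2, 243.5, 60.0, 55.8], 0.61)]
side arbor [([200.7, 296.6, 22.8, 33.3], 0.58)]
side block [([201.7, 310.5, 57.2, 61.4], 0.74)]
side tray [([371.1, 193.7, 47.3, 57.6], 0.97)]
top hub [([323.5, 211.6, 57.3, 57.6], 0.55)]
top arbor [([197.1, 206.5, 23.4, 27.6], 0.57)]
top block [([199.2, 207.3, 55.7, 50.0], 0.82), ([512.4, 224.4, 11.7, 52.3], 0.67)]
top tray [([505.6, 243.9, 20.9, 99.5], 0.82)]
```

View pics/b1.png

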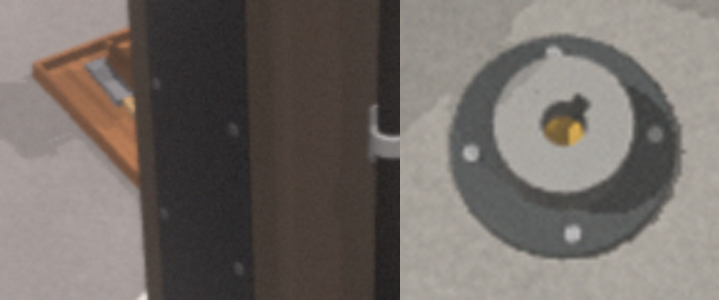

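The hub is now clear: bore at crop (563,122) and keyway notch at crop (582,100), up-right. The tray is partly hidden by the arm. Next I lower the spatula.

play_rows([
  [0, -0.15, 0.6],
  [0, -0.15, 0.9],
  [0, 0, 0.9],
  [0, 0, 0.6],
  [0, 0, 0.3],
  [0, 0, 0.1],
  [0, 0, 0],
  [0, 0, 0],
], twist=[0, 0, 0, 0, 0, 0, 0, 0])

```text
t: 12.05
eef_pos: [0.4561, -0.3559, 0.0362]
ee_rot: [-3.141, 0.001, 2.888]
force: [0.5, 0.3, -0.6]
width: 0.0177
gripper_force: 25.0
```

play_rows([
  [0, 0, 0.08],
  [0, 0, 0.08],
  [0, 0, 0],
], twist=[0, 0, 0])

```text
t: 12.42
eef_pos: [0.4555, -0.3557, 0.0314]
ee_rot: [3.142, -0.0, 2.888]
force: [0.4, -0.7, -0.7]
width: 0.0178
gripper_force: 25.0
```

play_rows([
  [0, 0, 0.06],
  [0, 0, 0.04],
  [0, 0, 0.04],
  [0, 0, 0],
], twist=[0, 0, 0, 0])

```text
t: 12.92
eef_pos: [0.4557, -0.3558, 0.0292]
ee_rot: [-3.141, 0.0, 2.888]
force: [-2.7, 3.5, 11.0]
width: 0.0179
gripper_force: 25.0
```

play_rows([
  [0, 0, 0],
  [0, 0, 0],
  [0, 0, 0],
  [0, 0, 0],
], twist=[0, 0, 0, 0], fingers=0.32)

```text
t: 13.42
eef_pos: [0.4556, -0.3558, 0.0279]
ee_rot: [3.142, -0.0, 2.888]
force: [0.2, -0.1, -0.5]
width: 0.0283
gripper_force: 0.0
```

play_rows([
  [0, 0, -0.4],
  [0, 0, -0.8],
  [0, 0, -1],
  [0, 0, -1],
  [0, 0, -1],
  [0, 0, -1],
  [0, 0, -0.6],
  [0, 0, 0],
], twist=[0, 0, 0, 0, 0, 0, 0, 0])

```text
t: 14.42
eef_pos: [0.4562, -0.356, 0.1743]
ee_rot: [-3.141, 0.002, 2.888]
force: [-0.3, -1.3, -1.2]
width: 0.028
gripper_force: 0.0
```

```bash
cat > m2.py <<'E'
from h import *
import pickle
F=pickle.load(open("f1.pkl","rb"));s,g=F["side"],F["top"]
def hubfit(f,box):
    x0,y0,x1,y1=box;S=8
    c=cv2.resize(f["pixels"][y0:y1,x0:x1],None,fx=S,fy=S,interpolation=cv2.INTER_CUBIC)
    return c,S
# hub top face (z .07) ellipse via threshold of light, unsaturated face inside the foot
def top_face(f,box,seed):
    x0,y0,x1,y1=box
    gr=cv2.cvtColor(f["pixels"],cv2.COLOR_RGB2GRAY)[y0:y1,x0:x1]
    S=8;G=cv2.resize(gr,None,fx=S,fy=S,interpolation=cv2.INTER_CUBIC)
    return G,S
for n,box in(("top",(290,175,358,243)),("side",(265,210,330,275))):
    f=F[n];G,S=top_face(f,box,None);
    cv2.imwrite(f"pics/h_{n}.png",G)
# predicted arbor/hub search: candidate template by calibration
def world(f,u,v,z):return atz(f,u,v,z)[:2]
sc=510/85*319/510  # crop scale of b1 right part
conv=lambda x,y:(280+(x-400)/319*85,170+y/300*80)
for p in[(563,122),(582,100),(493,125),(633,125),(563,56),(563,192)]:
    print(p,np.round(conv(*p),1),world(g,*conv(*p),.07).round(4))
E
python3 m2.py
python3 - <<'E'
import cv2,numpy as np
a=cv2.imread("pics/h_top.png");b=cv2.imread("pics/h_side.png")
h=400;cv2.imwrite("pics/hh.png",np.hstack([cv2.resize(a,(400,400)),cv2.resize(b,(400,400))]))
E
```

```text
(563, 122) [323.4 202.5] [0.5228 0.0225]
(582, 100) [328.5 196.7] [0.5357 0.0118]
(493, 125) [304.8 203.3] [0.5207 0.0624]
(633, 125) [342.1 203.3] [ 0.5214 -0.0173]
(563, 56) [323.4 184.9] [0.5614 0.0229]
(563, 192) [323.4 221.2] [0.4823 0.0222]
```

View pics/hh.png

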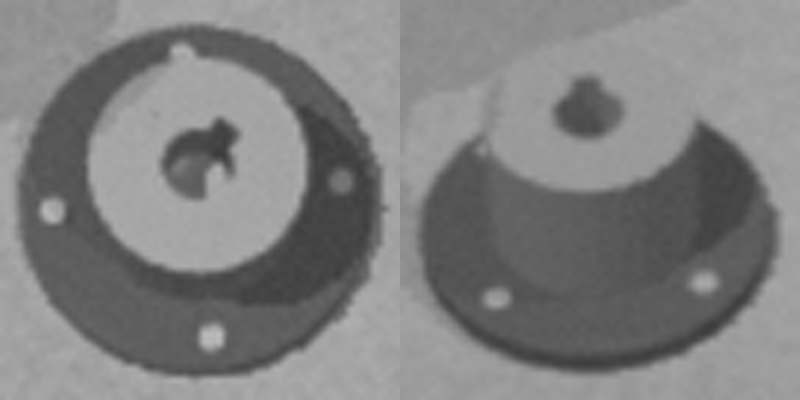

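```bash
cat > m3.py <<'E'
from h import *
import pickle
from scipy.optimize import differential_evolution as DE
F=pickle.load(open("f1.pkl","rb"))
a=np.linspace(0,2*np.pi,200)
def keyed(r,grow):
    th=np.arcsin(5.5e-3/13.25e-3);b=np.linspace(th,2*np.pi-th,80)
    q=np.c_[np.cos(b),np.sin(b)]*(.01325+grow)
    k=.0055+grow
    return np.r_[[[.019+grow,k]],np.c_[q],[[.019+grow,-k]]]
def square(r,grow): k=.014+grow;return np.array([[k,k],[-k,k],[-k,-k],[k,-k]])
def disc(r,grow): return np.c_[np.cos(a),np.sin(a)]*(r+grow)
def fit(f,shape,sign,x,y,z,yaw,dy,r=0,d=.02):
    u,v=proj(f,[x,y,z])[0];u0,v0=int(u)-30,int(v)-30;S=8
    g=cv2.cvtColor(f["pixels"],cv2.COLOR_RGB2GRAY)[v0:v0+60,u0:u0+60]
    G=cv2.resize(g,None,fx=S,fy=S,interpolation=cv2.INTER_LINEAR).astype(float)
    def m(p,gr):
        s=shape(r,gr);c,n=np.cos(p[2]),np.sin(p[2])
        X=np.c_[s@[[c,n],[-n,c]]+p[:2],np.full(len(s),z)]
        q=((proj(f,X)-[u0,v0]+.5)*S-.5);k=np.zeros(G.shape,np.uint8)
        cv2.fillPoly(k,[q.round().astype(np.int32)],1);return k
    def cost(p):
        k=m(p,0);i=k-m(p,-.003);o=m(p,.003)-k
        return sign*(G[i>0].mean()-G[o>0].mean())
    R=DE(cost,[(x-d,x+d),(y-d,y+d),(yaw-dy,yaw+dy)],seed=1,maxiter=60,popsize=12)
    c=proj(f,[R.x[0],R.x[1],z])[0];return R.x,R.fun,c
s,g=F["side"],F["top"]
def both(n,shape,sign,x,y,z,yaw,dy,**k):
    A=fit(s,shape,sign,x,y,z,yaw,dy,**k);B=fit(g,shape,sign,x,y,z,yaw,dy,**k)
    print(n,"side",A[0].round(4),round(A[1],1),"top",B[0].round(4),round(B[1],1),"tri",tri(s,A[2],g,B[2]))
if __name__=="__main__":
    both("bore",keyed,1,.522,.022,.07,-.69,.5)
    both("face",disc,-1,.522,.022,.07,0,.01,r=.04)
    w=atz(g,192.5,201,.103);print("head guess",w,"tab",atz(g,205,192,.058))
    both("head",square,-1,w[0],w[1],.103,-.5,.79)
E
python3 m3.py; python3 -c "
from h import *
g=imaging.grab_frame('top');s=imaging.grab_frame('side')
a=np.vstack([cv2.resize(g['pixels'][165:305,410:540],(520,560))])
b=cv2.resize(s['pixels'][150:240,340:410],(280,360))
b=np.vstack([b,np.zeros((200,280,3),np.uint8)])
cv2.imwrite('pics/t1.png',np.hstack([a,b])[:,:,::-1])"
```

```text
bore side [ 0.5247  0.0211 -0.684 ] -30.8 top [ 0.5227  0.0232 -0.6479] -43.5 tri (array([0.52201093, 0.02322157, 0.07341   ]), np.float64(0.000131816929374798))
face side [ 0.5245  0.0208 -0.0043] -14.5 top [0.5228 0.0231 0.0022] -49.9 tri (array([0.52197127, 0.02302879, 0.07342723]), np.float64(0.0002324257060659488))
head guess [0.51638496 0.29433973 0.103     ] tab [0.54642625 0.27899722 0.058     ]
head side [ 0.52    0.2942 -0.4935] -47.3 top [ 0.5187  0.2954 -0.4274] -70.3 tri (array([0.51819476, 0.29490677, 0.10525547]), np.float64(0.00011512449040521072))
```

View pics/t1.png

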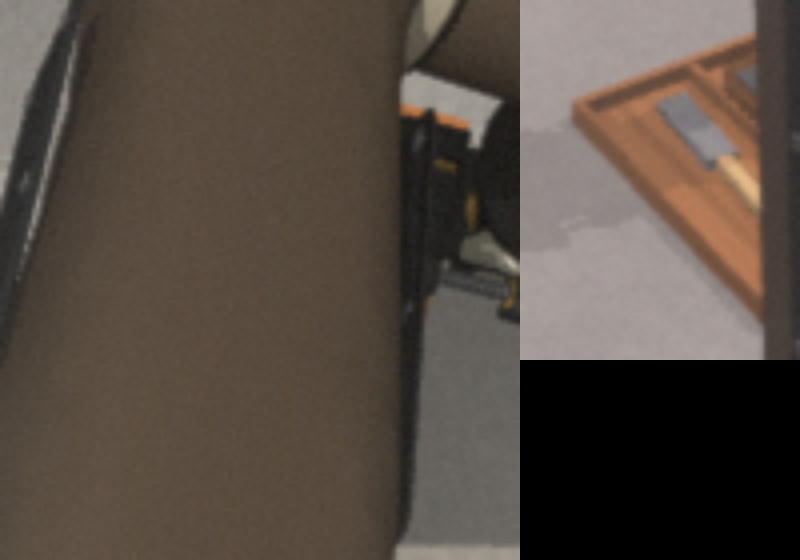

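The spatula's blade and handle lie flat in the empty compartment (crop ~700,140), with the arm hiding the rest. The hub measures (.5236,.0222) with keyway yaw −.66, and the arbor head (.519,.295) with yaw −.45. Heights agree within 3 mm.

Run:
```python
from h import *
plan(.5192,.2948,.15,-.45+np.pi)
```

```text
t 14.525 pos [ 0.4553 -0.3555  0.1724] yaw 2.888 w 0.0282
twist rows 2 x 0.653
travel tot [ 9.01 24.53  0.9 ] rows 25 x [0.36, 0.981, 0.036]
```

play_rows([
  [0, 0, 0],
  [0, 0, 0],
  [0.36, 0.5, 0],
  [0.36, 0.98, 0],
  [0.36, 0.98, 0],
  [0.36, 0.98, 0],
  [0.36, 0.98, 0],
  [0.36, 0.98, 0],
], twist=[0.65, 0.65, 0, 0, 0, 0, 0, 0], fingers=0.65)

```text
t: 15.52
eef_pos: [0.4648, -0.2092, 0.1723]
ee_rot: [-3.141, -0.001, 2.695]
force: [0.5, 0.3, -0.7]
width: 0.0571
gripper_force: 0.0
```

play_rows([
  [0.36, 0.98, 0],
  [0.36, 0.98, 0],
  [0.36, 0.98, 0],
  [0.36, 0.98, 0],
  [0.36, 0.98, 0],
  [0.36, 0.98, 0],
  [0.36, 0.98, 0],
  [0.36, 0.98, 0],
], twist=[0, 0, 0, 0, 0, 0, 0, 0])

```text
t: 16.52
eef_pos: [0.4848, -0.0017, 0.1724]
ee_rot: [-3.141, -0.001, 2.695]
force: [0.7, -0.8, -0.3]
width: 0.0568
gripper_force: 0.0
```

play_rows([
  [0.36, 0.98, 0],
  [0.36, 0.98, 0],
  [0.36, 0.98, 0],
  [0.36, 0.98, 0],
  [0.36, 0.98, 0],
  [0.36, 0.98, 0],
  [0.36, 0.98, 0],
  [0.36, 0.98, 0],
], twist=[0, 0, 0, 0, 0, 0, 0, 0])

```text
t: 17.52
eef_pos: [0.5056, 0.2063, 0.1728]
ee_rot: [-3.141, -0.0, 2.694]
force: [-0.6, -1.3, -0.0]
width: 0.0571
gripper_force: 0.0
```

Run:
```python
from h import *
import m3
plan(.5192,.2948,.083,-.45+np.pi)
g=imaging.grab_frame('top');s=imaging.grab_frame('side')
# spatula in tray check
for n,f in(("top",g),("side",s)):
    for d in models.silhouettes("spatula",n)[:5]:
        e=d["extent"];ys,xs=np.where(d["pixels"]);r=cv2.minAreaRect(np.c_[xs,ys].astype(np.float32))
        b=np.array([atz(f,*q,.01)[:2] for q in cv2.boxPoints(r)])
        print(n,np.round(e),round(d["confidence"],2),"world ctr",b.mean(0).round(3),[np.linalg.norm(b[i]-b[i-1]).round(3) for i in(0,1)],[round(float(np.arctan2(*(b[i]-b[i-1])[::-1])),2) for i in(0,1)])
c=cv2.resize(s["pixels"][230:350,130:290],(800,600));cv2.imwrite("pics/d1.png",c[:,:,::-1])
```

```text
t 17.525 pos [0.5056 0.2063 0.1728] yaw 2.694 w 0.0571
twist rows 1 x 0.015
travel tot [1.05 3.43 3.59] rows 4 x [0.262, 0.856, 0.898]
top [477. 373.  83.  23.] 0.87 world ctr [ 0.169 -0.31 ] [np.float64(0.183), np.float64(0.03)] [1.48, -0.12]
top [494. 240.  25.  82.] 0.71 world ctr [ 0.46  -0.353] [np.float64(0.033), np.float64(0.186)] [1.33, -0.27]
top [203. 341.  20.  24.] 0.7 world ctr [0.228 0.288] [np.float64(0.029), np.float64(0.043)] [0.82, -0.77]
top [471. 233. 104. 121.] 0.26 world ctr [ 0.468 -0.315] [np.float64(0.19), np.float64(0.236)] [1.33, -0.26]
side [298. 437.  16.  84.] 0.72 world ctr [0.187 0.323] [np.float64(0.147), np.float64(0.031)] [-0.67, -2.28]
side [419. 186.  46.  41.] 0.56 world ctr [ 0.461 -0.358] [np.float64(0.185), np.float64(0.042)] [-0.21, -1.34]
side [407. 196. 113.  78.] 0.28 world ctr [ 0.477 -0.321] [np.float64(0.295), np.float64(0.251)] [-0.23, -1.37]
```

View pics/d1.png

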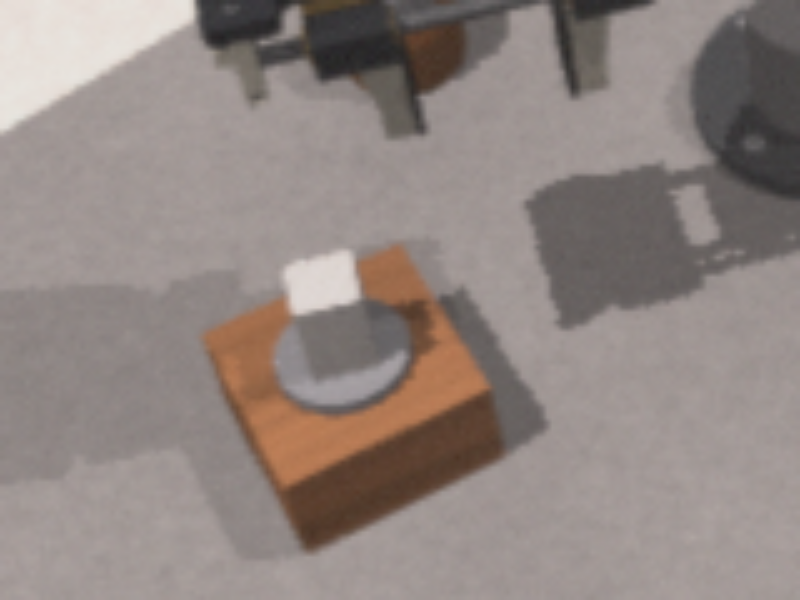

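The spatula now lies lengthways in the empty compartment, at (.46,−.353) with yaw −.27. In the crop the arbor head top is at (320,280) and the fingers are at (400,130) and (585,90), still short of it. No more pictures from here.

play_rows([
  [0.26, 0.86, 0],
  [0.26, 0.86, 0],
  [0.26, 0.86, 0],
  [0.26, 0.85, 0],
  [0, 0, 0.3],
  [0, 0, 0],
  [0, 0, 0],
], twist=[0, 0, 0, 0, 0, 0, 0])

```text
t: 18.6
eef_pos: [0.5196, 0.293, 0.1655]
ee_rot: [-3.141, -0.0, 2.693]
force: [-0.5, 0.5, 0.6]
width: 0.0571
gripper_force: 0.0
```

Run:
```python
from h import *
plan(.5192,.2948,.083,-.45+np.pi)
```

```text
t 18.6 pos [0.5196 0.293  0.1655] yaw 2.693 w 0.0571
twist rows 1 x 0.007
travel tot [0.04 0.06 3.3 ] rows 4 x [0.011, 0.014, 0.825]
```

play_rows([
  [0.04, 0.06, 0.7],
  [0, 0, 0.8],
  [0, 0, 0.8],
  [0, 0, 0.6],
  [0, 0, 0.4],
  [0, 0, 0],
  [0, 0, 0],
], twist=[0, 0, 0, 0, 0, 0, 0])

```text
t: 19.48
eef_pos: [0.5198, 0.2955, 0.0836]
ee_rot: [3.141, 0.0, 2.693]
force: [0.3, -0.6, -1.0]
width: 0.057
gripper_force: 0.0
```

play_rows([
  [0, 0, 0],
  [0, 0, 0],
  [0, 0, 0],
  [0, 0, 0],
  [0, 0, 0],
], twist=[0, 0, 0, 0, 0], fingers=0, newtons=55)

```text
t: 20.1
eef_pos: [0.5193, 0.2951, 0.0832]
ee_rot: [-3.141, -0.0, 2.693]
force: [-0.9, -1.5, 3.5]
width: 0.0276
gripper_force: 55.0
```

play_rows([
  [0, 0, -0.5],
  [0, 0, -1],
  [0, 0, -1],
  [0, 0, -1],
  [0, 0, -0.9],
  [0, 0, 0],
  [0, 0, 0],
], twist=[0, 0, 0, 0, 0, 0.7, 0.7])

```text
t: 20.98
eef_pos: [0.5247, 0.2904, 0.1937]
ee_rot: [3.139, -0.015, 2.494]
force: [0.4, -0.8, -2.9]
width: 0.0274
gripper_force: 54.9
```

Run:
```python
from h import *
plan(.5236,.0222,.165,-.66+np.pi)
```

```text
t 20.975 pos [0.5247 0.2904 0.1937] yaw 2.494 w 0.0274
twist rows 1 x 0.086
travel tot [-6.54 -8.5   1.15] rows 9 x [-0.727, -0.944, 0.128]
```

play_rows([
  [-0.5, -0.65, 0],
  [-0.73, -0.94, 0],
  [-0.73, -0.94, 0],
  [-0.73, -0.94, 0],
  [-0.73, -0.94, 0],
  [-0.73, -0.94, 0],
  [-0.73, -0.94, 0],
  [-0.73, -0.94, 0],
], twist=[0, 0, 0, 0, 0, 0, 0, 0])

```text
t: 21.98
eef_pos: [0.5275, 0.0594, 0.1908]
ee_rot: [3.14, -0.014, 2.496]
force: [0.8, 0.8, -2.6]
width: 0.0274
gripper_force: 55.0
```

play_rows([
  [-0.7, -0.9, 0],
  [-0.2, -0.25, 0],
  [0, 0, 0],
  [0, 0, 0],
], twist=[0, 0, 0, 0])

```text
t: 22.48
eef_pos: [0.5288, 0.0251, 0.1903]
ee_rot: [3.14, -0.014, 2.496]
force: [-0.1, 0.5, -2.0]
width: 0.0275
gripper_force: 55.0
```

Run:
```python
from h import *
plan(.5236,.0222,.150,-.66+np.pi)
s=arm.get_state();print(s["ee_rot"],s["q"],s["force"])
g=imaging.grab_frame("top");f=imaging.grab_frame("side")
for n in("top","side"):
    for d in models.silhouettes("arbor",n)[:2]:
        ys,xs=np.where(d["pixels"]);print(n,np.round(d["extent"],1),round(d["confidence"],2),"lowest px",xs[ys>=ys.max()-1].mean(),ys.max())
p=s["eef_pos"]
for dz in(-.0772,-.0332):print("pred side",proj(f,p+[0,0,dz]),"top",proj(g,p+[0,0,dz]))
```

```text
t 22.475 pos [0.5288 0.0251 0.1903] yaw 2.496 w 0.0275
twist rows 1 x 0.094
travel tot [ 0.09 -0.22  1.61] rows 2 x [0.047, -0.109, 0.805]
[ 3.13966079 -0.01435203  2.49569296] [ 0.40833605  0.1704476  -0.37329951 -0.01564618 -1.03251192 -2.61698789] [-0.11826312  0.52116058 -2.04874853]
top [311.4 197.9   9.1  12.9] 0.55 lowest px 315.8333333333333 202
top [406.  128.7  23.8  27.5] 0.22 lowest px 406.09090909090907 142
side [292.8 196.7  22.   44.8] 0.91 lowest px 291.5 216
pred side [[291.79571168 214.21297084]] top [[322.31468531 195.18600902]]
pred side [[290.80554639 199.47652332]] top [[322.37006199 190.11724179]]
```

```bash
cat >> h.py <<'E'
from scipy.spatial.transform import Rotation as Ro
def tip(hub=(.5236,.0222),tipz=.07,lo=.0772,yaw=-.66):
    """travel units to bring arbor tip over hub at tipz, in tool axes"""
    s=arm.get_state();R=Ro.from_euler("xyz",s["ee_rot"]).as_matrix();p=s["eef_pos"]
    T=p+R@[0,0,lo];d=np.array([*hub,tipz])-T
    print("t",round(s["t"],2),"tip",T.round(4),"toolz",R[:,2].round(4),"arbor yaw",round(s["ee_rot"][2]-np.pi,3),"F",s["force"].round(1),"M",s["moment"].round(2),"w",round(s["width"],4))
    print("travel",(R.T@d/.025).round(3),"twist",round(-(yaw-(s["ee_rot"][2]-np.pi))/.15,2))
E
python3 -c "
from h import *
tip(tipz=.074)"
```

```text
t 22.68 tip [0.528  0.026  0.1129] toolz [-0.0106  0.0101 -0.9999] arbor yaw -0.645 F [-0.3 -0.6 -3.1] M [-0.1  -0.09  0.04] w 0.0278
travel [ 0.026 -0.232  1.558] twist 0.1
```

play_rows([
  [0.03, -0.23, 0.5],
  [0, 0, 0.6],
  [0, 0, 0.4],
  [0, 0, 0],
  [0, 0, 0],
], twist=[0.1, 0, 0, 0, 0])

```text
t: 23.3
eef_pos: [0.5247, 0.0209, 0.1528]
ee_rot: [3.14, -0.014, 2.48]
force: [0.4, 0.4, -3.0]
width: 0.0279
gripper_force: 55.0
```

```bash
python3 -c "
from h import *
tip(tipz=.062)"
```

```text
t 23.3 tip [0.5239 0.0217 0.0756] toolz [-0.0102  0.0099 -0.9999] arbor yaw -0.661 F [ 0.4  0.4 -3. ] M [-0.14 -0.09 -0.02] w 0.0279
travel [0.014 0.007 0.545] twist -0.01
```

play_rows([
  [0, 0, 0.2],
  [0, 0, 0.2],
  [0, 0, 0.2],
  [0, 0, 0],
  [0, 0, 0],
], twist=[0, 0, 0, 0, 0])

```text
t: 23.92
eef_pos: [0.5243, 0.0211, 0.1377]
ee_rot: [3.14, -0.014, 2.48]
force: [-0.1, -0.2, -2.9]
width: 0.0281
gripper_force: 55.0
```

```bash
python3 -c "
from h import *
tip(tipz=.054)"
```

```text
t 23.93 tip [0.5235 0.0218 0.0605] toolz [-0.0105  0.01   -0.9999] arbor yaw -0.661 F [-0.1 -0.2 -2.9] M [-0.13 -0.06 -0.  ] w 0.0281
travel [0.002 0.014 0.261] twist -0.01
```

Inside the bore with no force. Next I go on to the key level (tip z .056), then .048.

play_rows([
  [0, 0.01, 0.12],
  [0, 0, 0.12],
  [0, 0, 0.12],
  [0, 0, 0.12],
  [0, 0, 0],
], twist=[0, 0, 0, 0, 0])

```text
t: 24.55
eef_pos: [0.5241, 0.0213, 0.1254]
ee_rot: [3.141, -0.015, 2.48]
force: [0.4, -0.3, -2.8]
width: 0.0278
gripper_force: 55.0
```

play_rows([
  [0, 0, 0.15],
  [0, 0, 0.15],
  [0, 0, 0.15],
  [0, 0, 0.1],
  [0, 0, 0],
], twist=[0, 0, 0, 0, 0])

```text
t: 25.18
eef_pos: [0.5241, 0.0215, 0.1122]
ee_rot: [3.14, -0.014, 2.48]
force: [-1.7, 0.2, 3.8]
width: 0.0279
gripper_force: 55.0
```

play_rows([
  [0, 0, 0.1],
  [0, 0, 0.1],
  [0, 0, 0.1],
  [0, 0, 0.06],
  [0, 0, 0],
  [0, 0, 0],
], twist=[0, 0, 0, 0, 0, 0])

```text
t: 25.92
eef_pos: [0.5241, 0.0215, 0.1037]
ee_rot: [3.14, -0.014, 2.481]
force: [-4.3, -0.8, 9.9]
width: 0.0275
gripper_force: 55.0
```

play_rows([
  [0, 0, 0.04],
  [0, 0, 0.03],
  [0, 0, 0],
  [0, 0, 0],
], twist=[0, 0, 0, 0])

```text
t: 26.42
eef_pos: [0.5241, 0.0215, 0.1035]
ee_rot: [3.14, -0.013, 2.481]
force: [-11.5, 0.6, 24.9]
width: 0.0278
gripper_force: 55.0
```

```bash
python3 -c "
from h import *
for c in('top','side'):
    f=imaging.grab_frame(c)
    for n in('spatula','jar','bob','brush'):print(c,n,[(np.round(d['extent']).tolist(),round(d['confidence'],2)) for d in models.boxes_of(n,c)])
s=arm.get_state();print(s['eef_pos'],s['force'],s['gripper_force'],s['t'])
print(arm.job_done())"
```

```text
top spatula [([476.0, 372.0, 84.0, 22.0], 0.96), ([166.0, 381.0, 39.0, 46.0], 0.78), ([494.0, 240.0, 25.0, 80.0], 0.62), ([318.0, 219.0, 47.0, 38.0], 0.25)]
top jar [([264.0, 125.0, 26.0, 18.0], 0.51), ([314.0, 209.0, 9.0, 12.0], 0.29)]
top bob [([408.0, 126.0, 22.0, 28.0], 0.61)]
top brush [([460.0, 226.0, 29.0, 74.0], 0.56)]
side spatula [([412.0, 179.0, 30.0, 28.0], 0.88), ([297.0, 437.0, 22.0, 84.0], 0.75), ([297.0, 246.0, 58.0, 50.0], 0.25)]
side jar [([209.0, 232.0, 27.0, 33.0], 0.74)]
side bob []
side brush [([393.0, 192.0, 39.0, 37.0], 0.81)]
[0.52413237 0.0215165  0.10348142] [-9.93700733 -0.05387026 25.05501932] 55.010191798210144 26.925
the job is handed in; nothing more can be done
None
```

I handed the job in at about 27 s. The spatula lies flat and lengthways in the empty compartment. The arbor is keyed into the hub, gripped at 55 N and held down with about 25 N, with the height and force readings consistent with its flange being seated. The hand-in gave no verdict.

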